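# True up a bracket's upright with a checking square

### The arm

A 6-joint arm with a two-finger parallel gripper is mounted at the origin on a cart in front of the work surface, level with it; the furniture and walls round the work are solid. World frame = base frame: x ahead of the robot, y to its left, z up, the work surface at z = 0. Lengths are in m, angles in rad, forces in N, time in s.
With the tool pointing down it reaches from about 0.35 to 0.975 m from the base axis. Payload 4.9 kg.
Tool frame: the origin (TCP) lies midway between the tips of the shut fingers; the grasp point (between the pads) lies 19 mm behind it (manip.pinch_z is the distance from the TCP to the grasp point, in m); z points along the fingers, y is the direction in which the jaws open and shut (so a half turn about z gives the same grasp; the last joint's range is limited). The gripper opens to 85 mm and grips with 20 to 120 N. Pads are 22 mm wide; open, the fingers measure 114 mm over their backs; the gripper's body (76 mm by 85 mm) begins 54 mm behind the grasp point. The pads swing forward as they close: fully open they stand 13 mm farther back than shut.
Start: joints at [-1.271, 0.053, 1.613, -0, 1.476, -0.119], TCP at [0.254, -0.571, 0.231] pointing down, gripper open.
Joint ranges: [-3.01, 3.01], [-1.01, 2.22], [0.06, 2.58], [-1.02, 4.17], [0.09, 2.62], [-3.14, 3.14]. Speed limits (rad/s): [2.57, 2.57, 3.14, 3.14, 3.14, 3.14].

### API

Orientations are given as a unit quaternion [w, x, y, z].
In Python, from plant import manip gives the robot as it stands.
- The arm moves only by the tool drive_tool, never from a script. Its argument "commands" is text: rows parted by semicolons, each of 5 numbers parted by spaces: the finger opening in mm, from 0 to 85.4, then the shift along the tool's x, y, z in units of 30 mm (1.0 is 30 mm), then the turn about the tool's z in degrees. A call has exactly 8 rows; each row shifts and turns the commanded pose from where the row before left it, along the tool's axes as they then stand; what a row does not reach is not made up. A row lasts 1/8 s, in which the tool goes at most 62.5 mm and 10.7 degrees, less where a joint would pass 70% of its speed; a pose out of reach is approached as far as the arm can. A call is refused whole if a number of a shift passes 1 or a number of a turn 10.7, either way. A call with a gripper value outside its range is refused whole. The fingers move at their own pace and stop on an object; the grip force is fixed at half the most. Time passes only in rows, so rows that do not move let the fingers close, or fill a call up. It gives the time, the measured TCP pose, the force and the opening at its end, in the units of the state.
- manip.state(): the state, without advancing time (a new reading comes with each control period).
- manip.grab_frame(name): name is "scene" or "top" or "wrist"; returns the picture (420x560x3 uint8, red, green, blue); there is no depth.
- manip.camera_params(name): a dict with "fx", "fy", "cx", "cy" (pixels), "xyz" and "orientation" of the camera in the world. Camera axes: x right, y down, z forward; pixel columns grow to the right and rows downward; lengths in m; the calibration is good to about 2 mm. A picture is of the moment at which its call begins: read the wrist's pose just before it. camera_params takes no time and is no camera call; for the wrist camera it gives the pose at the moment of the call.
- manip.job_done(): hands the job in, once; it reports no verdict.
The state is a dict: "time": time; "joint_pos": joint angles; "joint_vel": joint speeds; "joint_efforts": joint torques, N m; "tool_pos": TCP position; "tool_rot": TCP orientation; "contact_force": force on the tool from outside, world axes, zero at the start; "ft_torque": the same for the moment, N m; "gripper_width": opening from 0.0 (shut) to 1.0 (fully open).
Only numpy, scipy, OpenCV 4.12 (cv2) and the standard library are available. Lean on these libraries where they do the work, as an engineer would, in place of code of your own. Each camera call takes 0.05 s, during which the arm holds its last target. There are 200 camera calls.

### The job

The upright in the middle of the aluminium plate is only finger-tight and leans a little to the left or to the right. Take the checking square by its finger grip, stand it on the plate on the side the upright leans towards, blade facing the upright, and press it into the middle of that corner until its stock lies flat on the plate and its blade end bears flat on the foot block, so that the blade has pushed the upright square. Finish holding it there: still gripping the square and pressing it firmly both down and against the foot; leave the other things on the bench alone.

Things in the scene. Friction and masses are not known exactly. Their poses are not given: they have to be found in the camera images.
- square: Loose checking square standing on its stock, 0.28 kg +-25%. Dark stock 130 long, 20 thick, 24 high, a raised finger grip on it; bright upright blade at one end, 24 wide, 4 thick, top 125 above the underside. Origin: outer working corner (underside, mid-thickness, at the blade end, where blade edge and stock end are flush). +x points outward from the blade, stock runs to -x, y across, z up.
- square_grip (a point): Centre of the finger grip of the square: a ridged block on the stock, 46 long (x), 20 thick (y, grip it across this), its top 51 mm above the underside. The point is 85 mm behind the working corner along -x and 36 mm above the underside; same axes as the square.
- base: The bracket assembly, fixed to the bench: aluminium plate 90 (x) by 330 (y) on low feet, its upper face 12 mm above the bench, with foot block and upright in the middle. Origin: centre of the plate at bench height. x runs across the plate (away from the robot), y along it to the left, z up.
- deck: The aluminium plate itself (same origin and axes as the base); upper face at 12 mm. Dry metal: while the square is pressed down, friction (about 0.5 to 0.7 of the downward force) takes up part of a sideways push before it reaches the foot block.
- foot: The fixed steel foot block in the middle of the plate, 50 (x) by 24 (y), its top 34 mm above the bench (same origin and axes as the base). Two ears rise from it to 60 mm and carry the hinge pin. Its left and right faces are true and are where the square's stock end comes to rest.
- upright (a joint): Lean of the upright (rad): 0 square to the plate, positive leans left (+y of the base), negative right; start within +-0.24. Upright 30 (x) by 24 (y), flush with the foot block's faces at 0 (a narrower tongue below 67 mm); turns on a pin along the base's x, 47 mm above the bench; top at 122 mm. Finger tight: it stays where put, about 1.5 N at its top moves it.
- upright_top (a point): Centre of the upright's top face, 75 mm from the pin.
- corner_left (a point): Inside corner on the left: where the plate's upper face meets the middle of the foot block's left (+y) face. Same axes as the base. The square pressed in here has its +x along the base's -y.
- corner_right (a point): Inside corner on the right: where the plate's upper face meets the middle of the foot block's right (-y) face. The square pressed in here has its +x along the base's +y.
- multimeter: Bystander: the handheld multimeter, 170x86x49 mm, lying at the back; origin at the centre of its underside. Leave alone.
- jar_screws: Bystander: small clear jar with a dark lid, diameter 48, 58 high; origin at the centre of its underside. Leave alone.
- driver_yellow: Bystander: short screwdriver 119 mm long, 16 thick, lying between the square and the plate; origin at the centre of its underside. Leave alone.
- driver_blue: Bystander: screwdriver 134 mm long, 18 thick, lying at the right front; origin at the centre of its underside. Leave alone.
- flush_cutters: Bystander: side cutters, 124x48x15 mm, lying flat right of the plate; origin at the centre of its underside. Leave alone.
Mind the look-alikes: they are no part of the job. Of the things that look like the square, the larger one is meant.

How it is judged:
At the end, for the whole second after the job is handed in: Fingers grip the square (over 3 N), which presses plate and foot block with over 1 N each, is still, has its working corner within 15 mm of an inside corner, stands within 0.03 rad of vertical and 0.06 rad of the plate's length; the upright is within 0.03 rad of square (contact force between square and deck above 1 N and contact force between square and foot above 1 N and contact force between the fingers and square above 3 N and value of joint upright between -0.03 and 0.03 rad and angle between square's own z axis and vertical below 0.03 rad and angle between the x axis of square and the y axis of base, either way round below 0.06 rad and (distance between square and corner_left below 0.015 m or distance between square and corner_right below 0.015 m) and linear speed of square below 0.01 m/s); the arm keeps its last pose, push and grip.
It fails at once if a bystander was moved by more than 30 mm (distance of any of multimeter, jar_screws, driver_yellow, driver_blue, flush_cutters from where it was at the start of the episode above 0.03 m).
It also fails if it takes over 50 s, if anything falls off the work surface, if the arm or the gripper's body presses on something with over 40 N, if the wrist force passes 120 N, or if a joint passes its speed limit or range.

## Working session

There is one attempt and no reset: what is moved stays moved. The work goes in short steps, Python scripts to look and compute and a tool call to move; the robot and the scene stay as the last step left them, time stands still between calls to the robot, and variables do not carry over. Pictures are saved under pics/ and viewed, about 8 in all and at most 12, crops included, and the job is handed in when it is done.

Besides the shell and the picture viewer there is one more tool, called after "Emit:" in YAML: its name, and indented under it one key for each argument. drive_tool: Moves the arm, as the interface text tells. Its arguments: {"type":"object","properties":{"commands":{"type":"string"}},"required":["commands"]}

```bash
mkdir -p pics; cat > h.py <<'E'
import numpy as np, cv2
from scipy.spatial.transform import Rotation as R
from plant import manip
def rot(q): return R.from_quat([q[1],q[2],q[3],q[0]]).as_matrix()
def snap(n,f):
    p=manip.camera_params(n); im=manip.grab_frame(n)
    cv2.imwrite('pics/%s.png'%f,cv2.cvtColor(im,cv2.COLOR_RGB2BGR)); np.save('pics/%s.npy'%f,p,allow_pickle=True); return im,p
def load(f): return np.load('pics/%s.npy'%f,allow_pickle=True).item()
def back(p,u,v,z):
    d=rot(p['orientation'])@[(u-p['cx'])/p['fx'],(v-p['cy'])/p['fy'],1]; o=np.array(p['xyz'])
    return o+d*(z-o[2])/d[2]
def proj(p,X):
    c=rot(p['orientation']).T@(np.array(X)-p['xyz']); return np.array([p['fx']*c[0]/c[2]+p['cx'],p['fy']*c[1]/c[2]+p['cy']])
E
python3 - <<'E'
from h import *
for n in('top','scene'):
    im,p=snap(n,n+'0'); print(n,p)
print(manip.state()); print(rot(manip.state()['tool_rot']))
E
```

```text
top {'fx': 498.661090605556, 'fy': 498.661090605556, 'cx': 276.66996530564995, 'cy': 208.4821264098501, 'xyz': array([ 0.47640654, -0.06479464,  1.71790394]), 'orientation': array([ 0.02622051, -0.70350942,  0.70978182, -0.02442842])}
scene {'fx': 381.2729358480406, 'fy': 381.2729358480406, 'cx': 286.17929002211906, 'cy': 207.28705487953448, 'xyz': array([0.18922284, 0.76286452, 0.4974646 ]), 'orientation': array([ 0.12390017, -0.20446924,  0.81162427, -0.53301699])}
{'time': 0.1, 'joint_pos': array([-1.27100661e+00,  5.33033959e-02,  1.61419482e+00, -7.11890298e-06,
        1.47599574e+00, -1.19006697e-01]), 'joint_vel': array([-8.70510307e-06, -1.53858205e-03, -3.38133895e-03,  5.78770039e-04,
        4.13987776e-04, -1.61945433e-03]), 'joint_efforts': array([ 3.64794369e-04, -3.94906175e+01, -3.71362388e+01, -7.60941748e-05,
        3.94882460e-03, -1.29594920e-05]), 'tool_pos': array([ 0.25398577, -0.57043216,  0.2301554 ]), 'tool_rot': array([-9.46449744e-04,  9.78155675e-01,  2.07871527e-01, -8.93424574e-05]), 'contact_force': array([-0.25978085, -0.07272442,  0.50103994]), 'ft_torque': array([0.054159  , 0.02729026, 0.05621924]), 'gripper_width': 1.0015329531498587}
[[ 9.13578840e-01  4.06661259e-01 -5.68261571e-04]
 [ 4.06661597e-01 -9.13577065e-01  1.81440687e-03]
 [ 2.18698244e-04 -1.88869388e-03 -9.99998193e-01]]
```

View pics/top0.png

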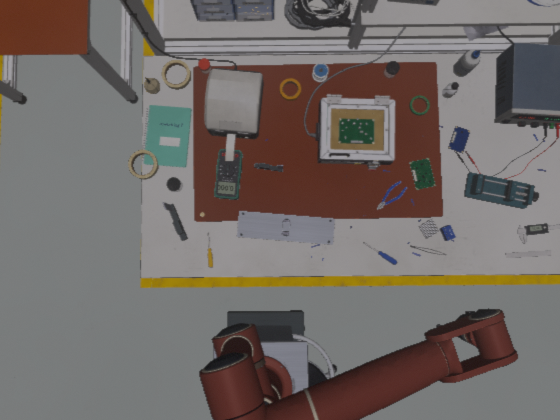

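View pics/scene0.png

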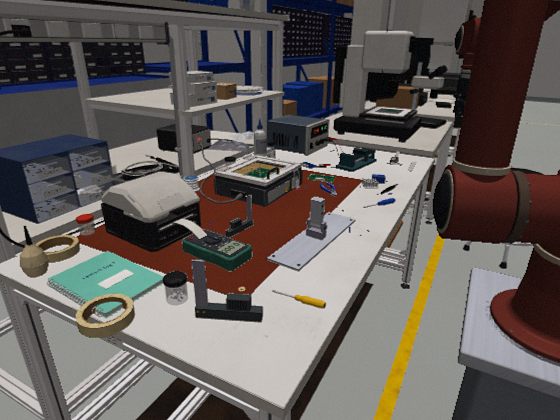

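The top view shows two squares: A at top (176,222) / scene (228,290), and B at top (268,167) / scene (240,217). A is the larger one. The plate is at top (286,228). I'll confirm with an enlarged composite.

```bash
python3 - <<'E'
from h import *
t=cv2.imread('pics/top0.png'); s=cv2.imread('pics/scene0.png')
r=lambda im,x,y,w,h,k:cv2.resize(im[y:y+h,x:x+w],None,fx=k,fy=k,interpolation=cv2.INTER_CUBIC)
a=r(t,150,150,200,75,4)[:0]
top=r(t,150,195,190,80,4.2)[:300,:796]
b=np.hstack([r(s,180,190,100,75,4)[:300],r(s,265,190,100,75,4)])
b=np.hstack([r(s,180,190,100,140,2.14)[:300],r(s,265,190,100,75,4)])
s2=np.zeros((300,796,3),np.uint8); s2[:b.shape[0],:b.shape[1]]=b[:300]
cv2.imwrite('pics/c1.png',np.vstack([cv2.resize(top,(796,300)),s2]))
p=load('top0')
for n,u,v,z in[('pl TL',237,212,.012),('TR',334,216,.012),('BR',333,244,.012),('BL',237,238,.012),('A end1',167,205,.024),('A end2',184,240,.024),('B1',254,166,.024),('B2',284,168,.024)]: print(n,back(p,u,v,z).round(3))
E
```

```text
pl TL [0.588 0.075 0.012]
TR [ 0.571 -0.257  0.012]
BR [ 0.476 -0.252  0.012]
BL [0.499 0.075 0.012]
A end1 [0.613 0.313 0.024]
A end2 [0.494 0.254 0.024]
B1 [0.745 0.015 0.024]
B2 [ 0.737 -0.087  0.024]
```

View pics/c1.png

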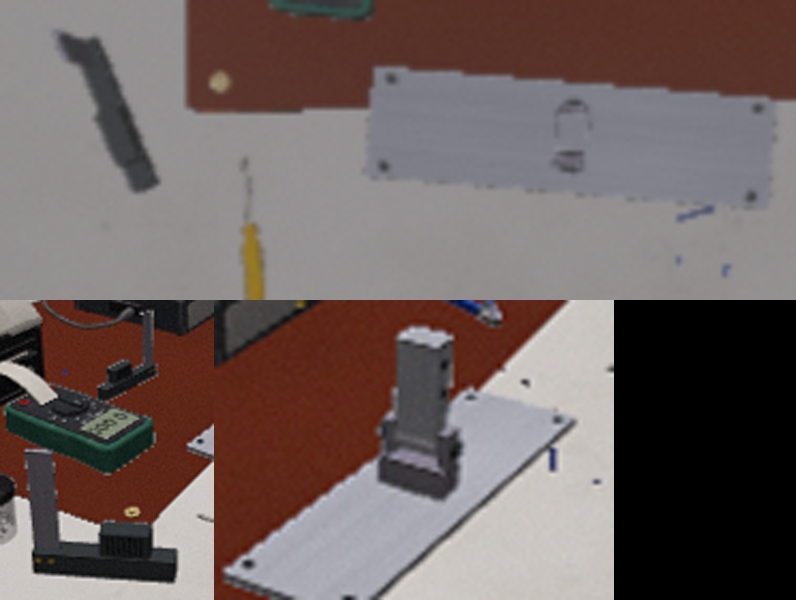

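A measures about 133 mm and B about 103 mm, so A is the square I want, with its blade at the far-left end. The lean isn't clear from these views, so I'll take a closer wrist picture on the way over.

```bash
python3 - <<'E'
from h import *
s=manip.state(); p=manip.camera_params('wrist'); Rt=rot(s['tool_rot'])
print(p, Rt.T@(p['xyz']-s['tool_pos']), (Rt.T@rot(p['orientation'])).round(3))
d=np.array([.40,-.09,.33])-s['tool_pos']; print(Rt.T@d/.03)
E
```

```text
{'fx': 349.5727185537656, 'fy': 349.5727185537656, 'cx': 279.1135374184694, 'cy': 208.18400590570087, 'xyz': array([ 0.31719931, -0.54355114,  0.37376621]), 'orientation': array([ 0.11377204,  0.8311316 , -0.53907725, -0.07531206])} [ 0.06871344  0.00087738 -0.1435977 ] [[ 0.001 -0.963 -0.271]
 [ 1.     0.001 -0.   ]
 [ 0.001 -0.271  0.963]]
[ 10.95968865 -12.65740159  -3.3018565 ]
```

Emit:
drive_tool:
  commands: "85 0.92 -0.69 -0.3 0;85 0.92 -0.69 -0.3 0;85 0.92 -0.69 -0.3 0;85 0.92 -0.69 -0.3 0;85 0.92 -0.69 -0.3 0;85 0.92 -0.69 -0.3 0;85 0.92 -0.69 -0.3 0;85 0.92 -0.69 -0.3 0"

```text
time: 1.1
tool_pos: [0.3888, -0.3286, 0.303]
tool_rot: [-0.0, 0.978, 0.208, -0.0]
contact_force: [-0.4, -0.5, -0.6]
gripper_width: 0.992
```

Emit:
drive_tool:
  commands: "85 0.92 -0.69 0 0;85 0.92 -0.69 0 0;85 0.92 -0.69 0 0;85 0.92 -0.69 0 0;85 0.92 -0.69 0 0;85 0.92 -0.69 0 0;85 0.92 -0.69 0 0;85 0.92 -0.69 0 0"

```text
time: 2.1
tool_pos: [0.5231, -0.0877, 0.3027]
tool_rot: [-0.0, 0.978, 0.208, -0.0]
contact_force: [-0.3, -0.4, 0.6]
gripper_width: 0.996
```

```bash
python3 - <<'E'
from h import *
print(manip.state()['tool_pos'],manip.state()['time'])
im,p=snap('wrist','w1'); print(p['xyz'])
E
```

```text
[ 0.52311328 -0.08766014  0.30274785] 2.1
[ 0.58634489 -0.06054514  0.44625673]
```

View pics/w1.png

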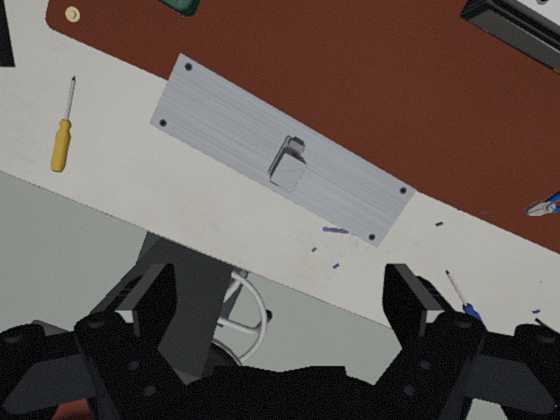

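Plate corners in the wrist view are about (181,54), (415,190), (378,247) and (150,124), with the upright's top face near (288,170). I'll fit the base pose and the lean.

```bash
python3 - <<'E'
from h import *
from scipy.optimize import least_squares
p=load('w1')
C=[back(p,u,v,.012) for u,v in[(181,54),(415,190),(378,247),(150,124)]]
print(np.round(C,4))
L=np.array([[.045,.165],[.045,-.165],[-.045,-.165],[-.045,.165]])
f=lambda q:(L@np.array([[np.cos(q[2]),np.sin(q[2])],[-np.sin(q[2]),np.cos(q[2])]])+q[:2]-np.array(C)[:,:2]).ravel()
r=least_squares(f,[.53,-.09,0]);q=r.x;print(q,r.fun.round(4)); np.save('base.npy',q)
def W(x,y,z): c,s=np.cos(q[2]),np.sin(q[2]); return [q[0]+c*x-s*y,q[1]+s*x+c*y,z]
im=cv2.imread('pics/w1.png'); k=6;x0,y0=235,115
im=cv2.resize(im[y0:y0+95,x0:x0+110],None,fx=k,fy=k,interpolation=cv2.INTER_CUBIC)
for a,col in((.15,(0,0,255)),(0,(0,255,0)),(-.15,(255,0,0))):
    P=[]
    for x,y in((15,12),(15,-12),(-15,-12),(-15,12)):
        yy=y*np.cos(a)+75*np.sin(a); zz=47+75*np.cos(a)-y*np.sin(a)
        P.append((proj(p,W(x/1e3,yy/1e3,zz/1e3))-[x0,y0]+.5)*k)
    cv2.polylines(im,[np.int32(P)],True,col,1)
for z in(.012,.034): cv2.polylines(im,[np.int32([(proj(p,W(x,y,z))-[x0,y0]+.5)*k for x,y in((.025,.012),(.025,-.012),(-.025,-.012),(-.025,.012))])],True,(0,255,255),1)
cv2.imwrite('pics/c2.png',im)
E
```

```text
[[ 0.5965  0.0679  0.012 ]
 [ 0.5668 -0.2579  0.012 ]
 [ 0.4791 -0.2521  0.012 ]
 [ 0.5073  0.0757  0.012 ]]
[ 0.53741427 -0.09158571 -0.08757314] [ 0.0002  0.0009  0.001  -0.002  -0.0009  0.     -0.0003  0.001 ]
```

View pics/c2.png

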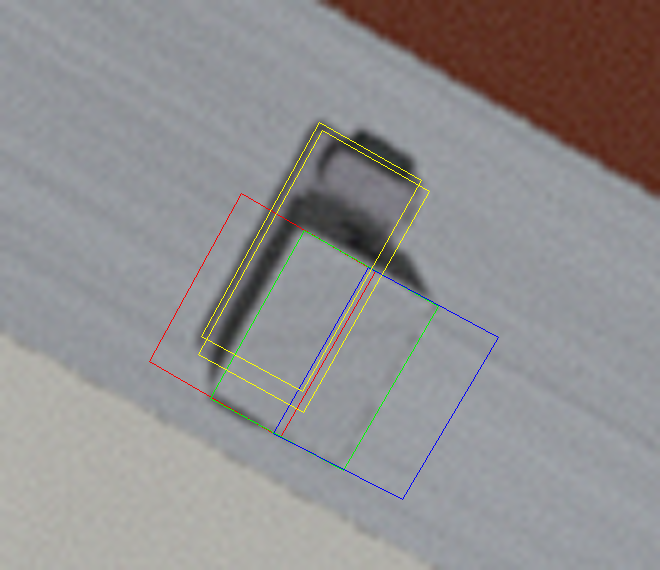

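```bash
python3 - <<'E'
from h import *
q=np.load('base.npy')
def W(x,y,z): c,s=np.cos(q[2]),np.sin(q[2]); return [q[0]+c*x-s*y,q[1]+s*x+c*y,z]
def crop(f,x0,y0,w,h,k,ov):
    p=load(f); g=cv2.imread(f'pics/{f}.png')[y0:y0+h,x0:x0+w,1]
    g=cv2.resize(g,None,fx=k,fy=k,interpolation=cv2.INTER_CUBIC); g=np.clip((g.astype(float)-90)*2.6 if f=='w1' else g*1.3,0,255).astype(np.uint8)
    im=cv2.cvtColor(g,cv2.COLOR_GRAY2BGR)
    if ov:
      for a,col in((.12,(0,0,255)),(0,(0,255,0)),(-.12,(255,0,0))):
        P=lambda x,y,z:(proj(p,W(x/1e3,(y*np.cos(a)+z*np.sin(a))/1e3,(47+z*np.cos(a)-y*np.sin(a))/1e3))-[x0,y0]+.5)*k
        cv2.polylines(im,[np.int32([P(x,y,75) for x,y in((15,12),(15,-12),(-15,-12),(-15,12))])],True,col,1)
        cv2.polylines(im,[np.int32([P(-15,12,75),P(-15,12,20)])],False,col,1)
        cv2.polylines(im,[np.int32([P(15,12,75),P(15,12,20)])],False,col,1)
      cv2.polylines(im,[np.int32([(proj(p,W(x,y,.034))-[x0,y0]+.5)*k for x,y in((.025,.012),(.025,-.012),(-.025,-.012),(-.025,.012))])],True,(0,255,255),1)
    return im
A=crop('w1',260,125,60,75,5,0)
cv2.imwrite('pics/c3.png',np.hstack([A[:375],crop('scene0',295,185,48,75,5,1)[:375],crop('scene0',295,185,48,75,5,0)]))
E
```

```text
(no output)
```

View pics/c3.png

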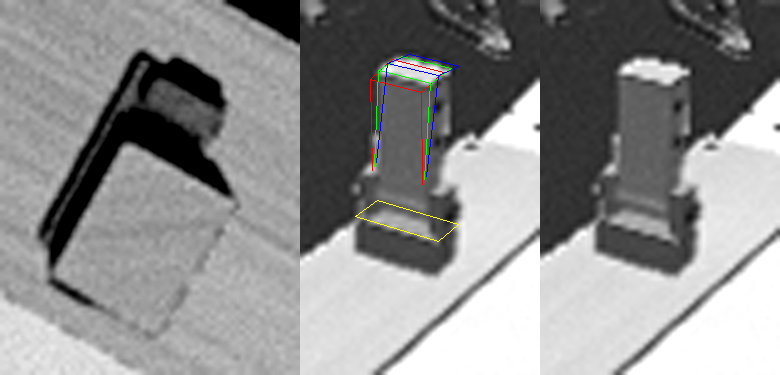

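The top face matches a lean near zero in this view, within about 0.02 rad. I'll look from straight above and closer to settle the sign.

Emit:
drive_tool:
  commands: "85 -0.3 0.1 0.7 0;85 -0.3 0.1 0.7 0;85 -0.3 0.1 0.7 0;85 -0.3 0.1 0.7 0;85 -0.25 0.13 0.3 0;85 0 0 0 0;85 0 0 0 0;85 0 0 0 0"

```text
time: 3.15
tool_pos: [0.4903, -0.1211, 0.2114]
tool_rot: [0.0, 0.978, 0.208, 0.001]
contact_force: [0.0, -0.2, -0.8]
gripper_width: 0.997
```

```bash
python3 - <<'E'
from h import *
im,p=snap('wrist','w2'); print(p['xyz'],manip.state()['time'])
q=np.load('base.npy')
def W(x,y,z): c,s=np.cos(q[2]),np.sin(q[2]); return [q[0]+c*x-s*y,q[1]+s*x+c*y,z]
u,v=proj(p,W(0,0,.06)); x0,y0=int(u-50),int(v-60); k=5
g=cv2.imread('pics/w2.png')[y0:y0+120,x0:x0+100]; g=cv2.resize(g,None,fx=k,fy=k,interpolation=cv2.INTER_CUBIC); g=np.clip((g.astype(float)-60)*1.9,0,255).astype(np.uint8)
print(x0,y0)
for a,col in((.08,(0,0,255)),(0,(0,255,0)),(-.08,(255,0,0))):
    P=lambda x,y,z:(proj(p,W(x/1e3,(y*np.cos(a)+z*np.sin(a))/1e3,(47+z*np.cos(a)-y*np.sin(a))/1e3))-[x0,y0]+.5)*k
    cv2.polylines(g,[np.int32([P(x,y,75) for x,y in((15,12),(15,-12),(-15,-12),(-15,12))])],True,col,1)
cv2.polylines(g,[np.int32([(proj(p,W(x,y,.034))-[x0,y0]+.5)*k for x,y in((.025,.012),(.025,-.012),(-.025,-.012),(-.025,.012))])],True,(0,255,255),1)
cv2.imwrite('pics/c4.png',g)
E
```

```text
[ 0.55318203 -0.09385128  0.35509223] 3.2
218 67
```

View pics/c4.png

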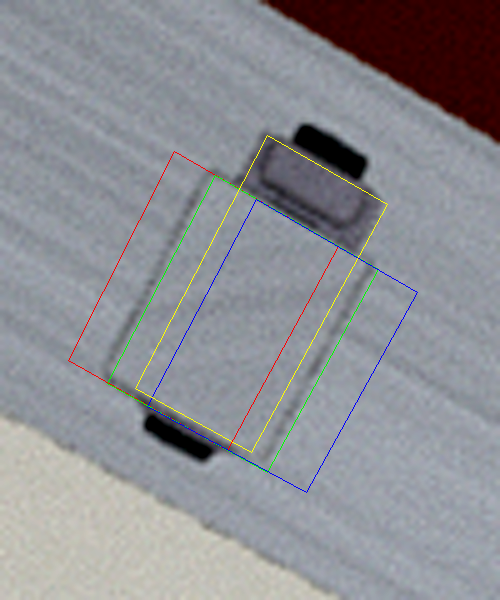

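```bash
python3 - <<'E'
from h import *
q=np.load('base.npy')
def W(x,y,z): c,s=np.cos(q[2]),np.sin(q[2]); return [q[0]+c*x-s*y,q[1]+s*x+c*y,z]
for f in('w2','w1'):
  p=load(f); g=cv2.imread(f'pics/{f}.png',0).astype(np.float32)
  c,s=np.cos(q[2]),np.sin(q[2]); d=np.array(p['xyz'][:2])-q[:2]; print(f,'cam base xy',(c*d[0]+s*d[1]).round(4),(-s*d[0]+c*d[1]).round(4))
  for z,xs in((.122,(-10,10)),(.034,(19,24))):
    ys=np.arange(-20,20.1,1)
    m=np.float32([[proj(p,W(x/1e3,y/1e3,z)) for y in ys] for x in np.arange(*xs,1)])
    I=cv2.remap(g,m[...,0],m[...,1],cv2.INTER_LINEAR).mean(0)
    print(z,' '.join('%d:%d'%(y,i) for y,i in zip(ys,I)))
E
```

```text
w2 cam base xy 0.0159 -0.0009
0.122 -20:142 -19:142 -18:142 -17:141 -16:141 -15:141 -14:141 -13:141 -12:141 -11:126 -10:135 -9:138 -8:137 -7:137 -6:137 -5:137 -4:137 -3:138 -2:137 -1:138 0:137 1:137 2:137 3:137 4:137 5:137 6:136 7:137 8:137 9:137 10:137 11:137 12:136 13:122 14:136 15:139 16:139 17:138 18:138 19:138 20:138
0.034 -20:139 -19:137 -18:139 -17:138 -16:137 -15:137 -14:137 -13:138 -12:131 -11:119 -10:111 -9:102 -8:99 -7:109 -6:113 -5:112 -4:112 -3:111 -2:113 -1:111 0:111 1:111 2:109 3:109 4:109 5:108 6:109 7:109 8:110 9:106 10:95 11:96 12:106 13:121 14:135 15:135 16:135 17:136 18:136 19:135 20:135
w1 cam base xy 0.046 0.0352
0.122 -20:155 -19:155 -18:154 -17:155 -16:154 -15:155 -14:155 -13:155 -12:151 -11:143 -10:146 -9:149 -8:149 -7:149 -6:149 -5:150 -4:149 -3:149 -2:149 -1:149 0:148 1:148 2:149 3:149 4:148 5:149 6:149 7:149 8:148 9:149 10:149 11:151 12:145 13:103 14:59 15:63 16:95 17:108 18:97 19:132 20:152
0.034 -20:151 -19:149 -18:148 -17:149 -16:150 -15:150 -14:151 -13:151 -12:141 -11:123 -10:117 -9:118 -8:121 -7:122 -6:122 -5:124 -4:124 -3:121 -2:120 -1:119 0:117 1:119 2:120 3:118 4:119 5:120 6:116 7:103 8:77 9:63 10:94 11:118 12:110 13:88 14:103 15:137 16:150 17:150 18:150 19:149 20:147
```

Relative to the foot block, the upright is square to within about 0.01–0.02 rad in both wrist views, with centres about 0.1 mm apart. Either side would meet the target. I'll use the left, which is nearest the square, and check the upright again once it is pressed. That needs a half-turn of the grip because of the last joint's range.

Emit:
drive_tool:
  commands: "85 0 0 -0.3 -10.6;85 0 0 -0.3 -10.6;85 0 0 -0.3 -10.6;85 0 0 -0.3 -10.6;85 0 0 -0.3 -10.6;85 0 0 -0.3 -10.6;85 0 0 -0.3 -10.6;85 0 0 -0.3 -10.6"

```text
time: 4.2
tool_pos: [0.4899, -0.1209, 0.2831]
tool_rot: [0.0, 0.58, 0.815, 0.0]
contact_force: [-0.4, 0.7, -0.3]
gripper_width: 0.996
```

Emit:
drive_tool:
  commands: "85 0 0 0 -10.6;85 0 0 0 -10.6;85 0 0 0 -10.6;85 0 0 0 -10.6;85 0 0 0 -10.6;85 0 0 0 -10.6;85 0 0 0 -10.6;85 0 0 0 -10.6"

```text
time: 5.2
tool_pos: [0.4899, -0.1209, 0.2828]
tool_rot: [0.0, -0.122, 0.993, -0.0]
contact_force: [0.3, -0.8, -0.7]
gripper_width: 0.997
```

```bash
python3 - <<'E'
from h import *
s=manip.state(); Rt=rot(s['tool_rot']); print(s['joint_pos'].round(2),np.degrees(np.arctan2(Rt[1,0],Rt[0,0])),s['tool_pos'])
print(Rt.T@(np.array([.51,.26,.28])-s['tool_pos'])/.03)
E
```

```text
[-0.39 -0.27  1.82  0.    1.58 -2.2 ] -166.03290508338992 [ 0.48990766 -0.12091359  0.28280606]
[-3.71451614 12.16011157  0.0906057 ]
```

Emit:
drive_tool:
  commands: "85 -0.26 0.87 0 0;85 -0.26 0.87 0 0;85 -0.26 0.87 0 0;85 -0.26 0.87 0 0;85 -0.26 0.87 0 0;85 -0.26 0.87 0 0;85 -0.26 0.87 0 0;85 -0.26 0.87 0 0"

```text
time: 6.2
tool_pos: [0.5014, 0.0977, 0.2829]
tool_rot: [0.0, -0.119, 0.993, -0.0]
contact_force: [0.9, -0.9, 0.8]
gripper_width: 0.995
```

Emit:
drive_tool:
  commands: "85 -0.26 0.87 0 0;85 -0.26 0.87 0 0;85 -0.26 0.87 0 0;85 -0.26 0.87 0 0;85 -0.26 0.87 0 0;85 -0.26 0.87 0 0;85 0 0 0 -6.2;85 0 0 0 -6.2"

```text
time: 7.2
tool_pos: [0.5099, 0.2606, 0.2827]
tool_rot: [0.0, -0.227, 0.974, 0.0]
contact_force: [-0.2, -0.8, 0.4]
gripper_width: 0.999
```

```bash
python3 - <<'E'
from h import *
im,p=snap('wrist','w3'); print(p['xyz'],manip.state()['tool_pos'])
E
```

```text
[0.44914396 0.22959958 0.42620726] [0.50995426 0.26042112 0.28269621]
```

View pics/w3.png

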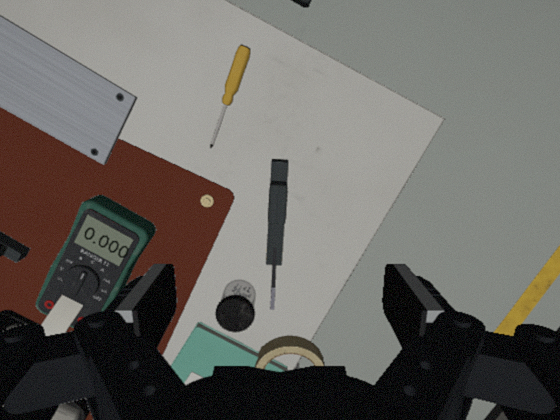

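The square lies at about (280,160) (free stock end) to (275,265), with the blade top at (271,309). I'll fit a model to it and overlay it in an enlarged crop.

```bash
cat > sq.py <<'E'
from h import *
from scipy.optimize import least_squares
def S(q,x,y,z): c,s=np.cos(q[2]),np.sin(q[2]); return [q[0]+c*x-s*y,q[1]+s*x+c*y,z]
BOX=[(-.13,0,.0,.024,.010),(-.108,-.062,.024,.051,.010),(-.024,0,.024,.125,.002)]
def draw(g,p,q,x0,y0,k):
    for a,b,z0,z1,h in BOX:
        for z,col in((z0,(0,255,255)),(z1,(0,255,0))):
            cv2.polylines(g,[np.int32([(proj(p,S(q,x,y,z))-[x0,y0]+.5)*k for x,y in((a,-h),(a,h),(b,h),(b,-h))])],True,col,1)
E
python3 - <<'E'
from sq import *
p=load('w3'); g=cv2.imread('pics/w3.png')
# silhouette fit: dark mask vs filled model (IoU-like via soft mask)
x0,y0,w,h=245,145,65,175
gr=cv2.cvtColor(g,cv2.COLOR_BGR2GRAY)
obs=[((271,160),(-.13,None,.024)),]
f=lambda q:np.concatenate([(proj(p,S(q,-.13,0,.024))-[279.8,159.3]),(proj(p,S(q,0,0,.125))-[271.5,309.5])])
q=least_squares(f,[.6,.31,.46]).x
m=(gr[y0:y0+h,x0:x0+w]<125).astype(np.uint8); n,lab,st,_=cv2.connectedComponentsWithStats(m); m=(lab==lab[200-y0,277-x0]).astype(np.uint8)
k=8
def sil(q):
    M=np.zeros((h*k,w*k),np.uint8)
    for a,b,z0,z1,hh in BOX:
        P=np.array([(proj(p,S(q,x,y,z))-[x0,y0]+.5)*k for x in(a,b) for y in(-hh,hh) for z in(z0,z1)],np.float32)
        cv2.fillConvexPoly(M,np.int32(cv2.convexHull(P)),255)
    return cv2.resize(M,(w,h),interpolation=cv2.INTER_AREA)/255.
from scipy.optimize import minimize
r=minimize(lambda d:np.abs(sil(q+d*[.001,.001,.01])[:110]-m[:110]).sum(),[0,0,0],method='Nelder-Mead',options=dict(initial_simplex=[[0,0,0],[3,0,0],[0,3,0],[0,0,3]]))
print(q,r.x,r.fun,m.sum()); q=q+r.x*[.001,.001,.01]; print(q); np.save('sq.npy',q)
k=4; c=cv2.resize(g[y0:y0+h,x0:x0+w],None,fx=k,fy=k,interpolation=cv2.INTER_CUBIC)[:600]; c=np.clip(c*1.5,0,255).astype(np.uint8); d=c.copy(); draw(d,p,q,x0,y0,k)
cv2.imwrite('pics/c5.png',np.hstack([d,c]))
s=manip.state(); G=np.array(S(q,-.085,0,.036)); Rt=rot(s['tool_rot']); print('grip',G,'yaw deg',np.degrees(q[2]),'tool yaw',np.degrees(np.arctan2(Rt[1,0],Rt[0,0])), Rt.T@(G-s['tool_pos'])/.03, manip.pinch_z)
E
```

```text
[0.6187227  0.30550082 0.39696917] [0.63435696 0.69320868 0.21804664] 60.39999999999999 2039
[0.61935705 0.30619403 0.39914963]
grip [0.54103875 0.27316006 0.036     ] yaw deg 22.869589311990918 tool yaw -153.6249438834895 [-1.11222223 -0.07976201  8.22384657] 0.0187
```

View pics/c5.png

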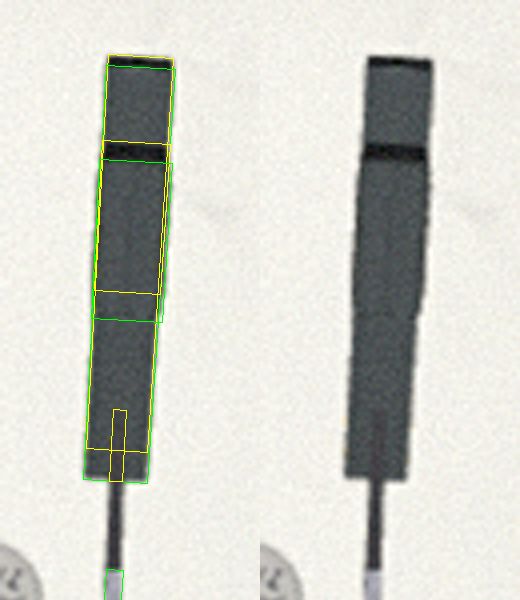

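The model fits well. The grip point is (0.541, 0.273), and it needs a +3.5° turn, −1.12 in x and 8.84 down.

Emit:
drive_tool:
  commands: "50 0 0 0 3.5;50 -0.4 0 0.7 0;50 -0.4 0 0.8 0;50 -0.32 0 0.9 0;50 0 -0.01 0.9 0;50 0 0 0.9 0;50 0 0 0.9 0;50 0 0 0.9 0"

```text
time: 8.25
tool_pos: [0.5413, 0.2726, 0.1018]
tool_rot: [0.0, -0.194, 0.981, 0.0]
contact_force: [0.4, 0.2, 0.1]
gripper_width: 0.586
```

```bash
python3 - <<'E'
from sq import *
s=manip.state(); q=np.load('sq.npy'); G=np.array(S(q,-.085,0,.0175)); Rt=rot(s['tool_rot']); print(s['tool_pos'],'tool yaw',np.degrees(np.arctan2(Rt[1,0],Rt[0,0])), Rt.T@(G-s['tool_pos'])/.03, s['gripper_width'])
E
```

```text
[0.54129834 0.27260884 0.10184908] tool yaw -157.58559420107338 [0.0031071  0.02021779 2.81163495] 0.5856207918827437
```

Emit:
drive_tool:
  commands: "50 0 0.02 0.7 -0.4;50 0 0 0.7 0;50 0 0 0.7 0;50 0 0 0.5 0;50 0 0 0.2 0;50 0 0 0 0;0 0 0 0 0;0 0 0 0 0"

```text
time: 9.25
tool_pos: [0.5417, 0.2733, 0.0196]
tool_rot: [0.001, -0.198, 0.98, 0.0]
contact_force: [0.2, -0.0, -2.1]
gripper_width: 0.223
```

Emit:
drive_tool:
  commands: "0 0 0 0 0;0 0 0 0 0;0 0 0 0 0;0 0 0 0 0;0 0 0 -0.2 0;0 0 0 -0.4 0;0 0 0 -0.6 0;0 0 0 -0.8 0"

```text
time: 10.25
tool_pos: [0.5404, 0.2728, 0.0791]
tool_rot: [-0.0, -0.198, 0.98, -0.0]
contact_force: [0.4, 0.4, -2.8]
gripper_width: 0.221
```

```bash
python3 - <<'E'
from sq import *
s=manip.state(); Rt=rot(s['tool_rot']); b=np.load('base.npy'); b[:2]+=.0009*np.array([-np.sin(b[2]),np.cos(b[2])])
print(s['tool_pos'],'tool yaw',np.degrees(np.arctan2(Rt[1,0],Rt[0,0])),s['gripper_width'],s['contact_force'])
yaw=b[2]-np.pi/2 # square x yaw at left corner
c=np.array([b[0]-.012*np.sin(b[2]),b[1]+.012*np.cos(b[2])]); print('corner',c,'sq yaw',np.degrees(yaw),'tool yaw target',np.degrees(yaw+np.pi))
for gap in(.0,.03):
  q=[c[0]-gap*np.cos(yaw),c[1]-gap*np.sin(yaw),yaw]; print(gap,S(q,-.085,0,0))
E
```

```text
[0.5403818  0.27277259 0.07911192] tool yaw -157.1066262577949 0.22137248029094778 [ 0.38556898  0.36991375 -2.79427214]
corner [ 0.53854252 -0.07873515] sq yaw -95.01757151180004 tool yaw target 84.98242848819996
0.0 [np.float64(0.5459767293282319), np.float64(0.0059391248160379495), 0]
0.03 [np.float64(0.5486005668992393), np.float64(0.03582416248375672), 0]
```

Held: width is 19 mm and the weight reads 2.8 N. I'll lift clear of the jar, then turn by about 118°.

Emit:
drive_tool:
  commands: "0 0 0 -0.9 0;0 0 0 -0.9 0;0 0 0 -0.6 4;0 0 0 0 8;0 0 0 0 10;0 0 0 0 10;0 0 0 0 10;0 0 0 0 10"

```text
time: 11.25
tool_pos: [0.5409, 0.273, 0.1515]
tool_rot: [0.0, 0.254, 0.967, 0.0]
contact_force: [0.1, 0.4, -1.8]
gripper_width: 0.223
```

Emit:
drive_tool:
  commands: "0 0 0 0 10;0 0 0 0 10;0 0 0 0 10;0 0 0 0 10;0 0 0 0 10;0 0 0 0 9;0 0 0 0 5;0 0 0 0 2"

```text
time: 12.25
tool_pos: [0.541, 0.273, 0.1514]
tool_rot: [0.0, 0.738, 0.675, 0.001]
contact_force: [-0.3, 0.4, -2.2]
gripper_width: 0.225
```

```bash
python3 - <<'E'
from h import *
s=manip.state(); Rt=rot(s['tool_rot'])
print(s['tool_pos'],'tool yaw',np.degrees(np.arctan2(Rt[1,0],Rt[0,0])),s['gripper_width'],s['joint_pos'].round(2),s['contact_force'])
y=np.radians(84.98);x=np.array([np.cos(y),np.sin(y),0]);yy=np.array([np.sin(y),-np.cos(y),0]);d=np.array([.5486,.0358,.05])-s['tool_pos'];print(d@x/.03,d@yy/.03,-d[2]/.03)
E
```

```text
[0.54095934 0.27300943 0.15135444] tool yaw 84.84728405148813 0.2246371045916817 [0.34 0.07 1.73 0.   1.34 0.43] [-0.25169686  0.39752237 -2.23592605]
-7.8543655032386095 0.9456000582124382 3.378481397292704
```

Emit:
drive_tool:
  commands: "0 -0.6 0.1 0 0;0 -0.9 0.14 0 0;0 -0.9 0.14 0 0;0 -0.9 0.14 0 0;0 -0.9 0.14 0 0;0 -0.9 0.14 0 0;0 -0.9 0.14 0 0;0 -0.6 0.1 0 0"

```text
time: 13.25
tool_pos: [0.5541, 0.071, 0.1505]
tool_rot: [0.0, 0.738, 0.675, -0.0]
contact_force: [0.5, -0.1, -1.7]
gripper_width: 0.223
```

Emit:
drive_tool:
  commands: "0 -0.6 0 0.2 0;0 -0.6 0 0.4 0;0 -0.05 0 0.7 0;0 0 0 0.8 0;0 0 0 0.7 0;0 0 0 0.5 0;0 0 0 0.1 0;0 0 0 0 0"

```text
time: 14.25
tool_pos: [0.5512, 0.0355, 0.0485]
tool_rot: [0.0, 0.738, 0.675, 0.0]
contact_force: [-0.3, 0.5, -1.9]
gripper_width: 0.223
```

```bash
python3 - <<'E'
from sq import *
s=manip.state(); Rt=rot(s['tool_rot']); print(s['tool_pos'],'yaw',np.degrees(np.arctan2(Rt[1,0],Rt[0,0])))
im,p=snap('wrist','w4'); im2,p2=snap('scene','s4')
a=cv2.imread('pics/w4.png'); b=cv2.imread('pics/s4.png')
r=lambda im,x,y,w,h:cv2.resize(im[y:y+h,x:x+w],(400,600),interpolation=cv2.INTER_CUBIC)
cv2.imwrite('pics/c6.png',np.hstack([cv2.resize(a,(400,300)),cv2.resize(b[130:310,200:440],(400,300),interpolation=cv2.INTER_CUBIC)]))
E
```

```text
[0.55116358 0.03554554 0.04851563] yaw 84.90405988387853
```

View pics/c6.png

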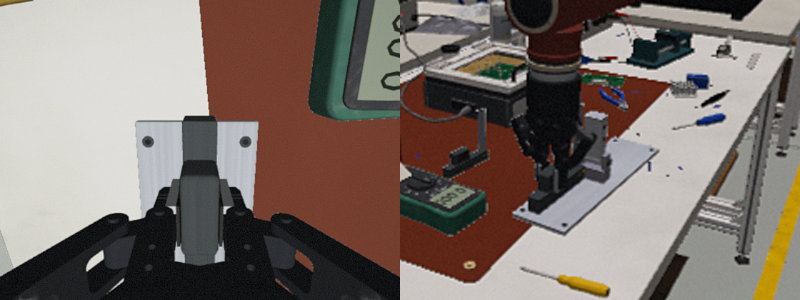

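The square is held upright over the plate with the blade towards the upright. It sits about 2.6 mm to the +x side (stock vs plate centre agrees), so I'll correct that and lower it until it touches.

Emit:
drive_tool:
  commands: "0 0 -0.04 0.1 0;0 0 -0.05 0.15 0;0 0 0 0.15 0;0 0 0 0.1 0;0 0 0 0.03 0;0 0 0 0.03 0;0 0 0 0.03 0;0 0 0 0 0"

```text
time: 15.35
tool_pos: [0.5485, 0.0358, 0.0314]
tool_rot: [0.0, 0.738, 0.675, -0.0]
contact_force: [-3.3, 0.6, 5.3]
gripper_width: 0.224
```

Emit:
drive_tool:
  commands: "0 0 0 -0.05 0;0 -0.2 0 0 0;0 -0.25 0 0 0;0 -0.2 0 0 0;0 -0.1 0 0 0;0 -0.05 0 0 0;0 -0.05 0 0 0;0 0 0 0 0"

```text
time: 16.35
tool_pos: [0.546, 0.0104, 0.0321]
tool_rot: [0.0, 0.738, 0.675, 0.0]
contact_force: [-0.4, -0.3, -2.9]
gripper_width: 0.223
```

Emit:
drive_tool:
  commands: "0 -0.03 0 0 0;0 -0.03 0 0 0;0 -0.03 0 0 0;0 -0.03 0 0 0;0 0 0 0 0;0 0 0 0 0;0 0 0 0 0;0 0 0 0 0"

```text
time: 17.35
tool_pos: [0.5457, 0.0069, 0.0321]
tool_rot: [0.0, 0.738, 0.675, 0.0]
contact_force: [-0.4, -0.3, -2.4]
gripper_width: 0.225
```

Emit:
drive_tool:
  commands: "0 -0.02 0 0 0;0 -0.02 0 0 0;0 -0.02 0 0 0;0 -0.02 0 0 0;0 0 0 0 0;0 0 0 0 0;0 0 0 0 0;0 0 0 0 0"

```text
time: 18.35
tool_pos: [0.5456, 0.0058, 0.0323]
tool_rot: [-0.001, 0.738, 0.675, 0.001]
contact_force: [0.8, 6.9, -1.7]
gripper_width: 0.224
```

Emit:
drive_tool:
  commands: "0 0 0 0.03 0;0 0 0 0.03 0;0 -0.03 0 0.01 0;0 -0.03 0 0 0;0 -0.03 0 0 0;0 0 0 0 0;0 0 0 0 0;0 0 0 0 0"

```text
time: 19.35
tool_pos: [0.546, 0.0058, 0.0318]
tool_rot: [-0.002, 0.738, 0.675, 0.003]
contact_force: [-0.9, 17.9, 5.7]
gripper_width: 0.222
```

Emit:
drive_tool:
  commands: "0 0 0 0.02 0;0 0 0 0.02 0;0 -0.02 0 0 0;0 -0.02 0 0 0;0 0 0 0 0;0 0 0 0 0;0 0 0 0 0;0 0 0 0 0"

```text
time: 20.35
tool_pos: [0.5462, 0.0058, 0.0316]
tool_rot: [-0.003, 0.738, 0.674, 0.004]
contact_force: [-4.1, 22.9, 12.7]
gripper_width: 0.225
```

```bash
python3 - <<'E'
from sq import *
im,p=snap('wrist','w5'); im2,p2=snap('scene','s5')
s=manip.state(); Rt=rot(s['tool_rot']); print(s['tool_pos'],s['contact_force'],'yaw',np.degrees(np.arctan2(Rt[1,0],Rt[0,0])),Rt[:,2])
b=cv2.imread('pics/s5.png'); bb=np.load('base.npy'); bb[:2]+=.0009*np.array([-np.sin(bb[2]),np.cos(bb[2])])
yaw=bb[2]-np.pi/2; q=[bb[0]-.012*np.sin(bb[2]),bb[1]+.012*np.cos(bb[2]),yaw]
x0,y0,w,h,k=255,170,100,90,6; d=cv2.resize(b[y0:y0+h,x0:x0+w],None,fx=k,fy=k,interpolation=cv2.INTER_CUBIC)
cv2.imwrite('pics/c7.png',np.vstack([np.clip(d*1.4,0,255).astype(np.uint8)]))
E
```

```text
[0.54627671 0.00577856 0.03166381] [-4.61168129 22.73574864 13.59963275] yaw 84.80884549667263 [ 0.00158696  0.01010801 -0.99994765]
```

View pics/c7.png

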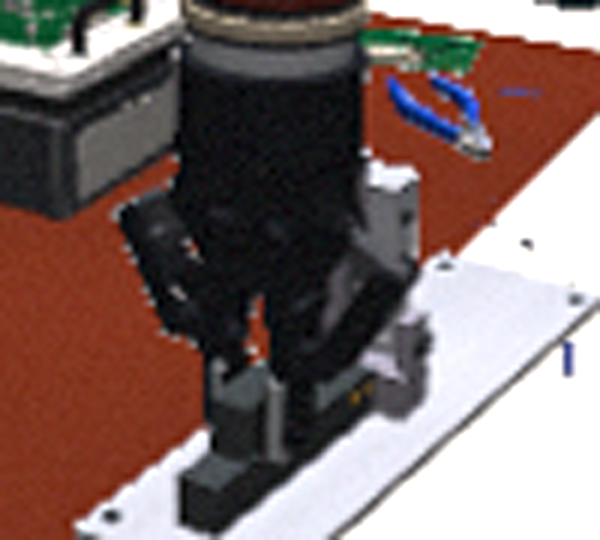

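The stock lies flat on the plate with its end at the foot. I'll check whether the upright moved by comparing its visible edge before and after.

```bash
python3 - <<'E'
from sq import *
a=cv2.imread('pics/scene0.png',0); b=cv2.imread('pics/s5.png',0)
for n,(x0,y0,w,h) in(('top',(318,196,12,16)),('foot',(320,224,9,14))):
    t=b[y0:y0+h,x0:x0+w]; k=8
    A=cv2.resize(a[y0-4:y0+h+4,x0-4:x0+w+4],None,fx=k,fy=k,interpolation=cv2.INTER_CUBIC); T=cv2.resize(t,None,fx=k,fy=k,interpolation=cv2.INTER_CUBIC)
    m=cv2.matchTemplate(A,T,cv2.TM_CCOEFF_NORMED); _,s,_,l=cv2.minMaxLoc(m); print(n,s,'moved px',4-l[0]/k,4-l[1]/k)
p=load('scene0'); q=np.load('base.npy'); print([proj(p,[q[0],q[1]-75e-3*np.sin(l),.122]) for l in(0,.05)])
E
```

```text
top 0.9766716957092285 moved px 0.125 -0.125
foot 0.9977357387542725 moved px 0.0 0.0
[array([317.57950291, 198.37945352]), array([318.14927519, 197.90695751])]
```

The upright's top moved about 0.1 px, equivalent to about 0.01–0.015 rad to the right. That fits a slight left lean being pushed square, and the foot did not move. Handing in.

```bash
python3 - <<'E'
from plant import manip
s=manip.state(); print(s['time'],s['contact_force'],s['gripper_width'],manip.job_done())
E
```

```text
the job is handed in; nothing more can be done
20.45 [-4.61168129 22.73574864 13.59963275] 0.22196385380305794 None
```

I stood the larger square in the left corner of the plate and pressed it against the foot block. I handed the job in at 20.5 s, still gripping and pressing; no verdict is reported.

**Last checks:**
- **Push and grip:** about 23 N sideways against the foot. The wrist reads about 14 N upward; allowing for the square's weight, that is about 16 N down on the plate. The fingers are stopped on the grip at about 19 mm. The force on the foot itself is not measured, since plate friction takes up part of the sideways push.
- **Position:** the tool is within 1 mm of where the seated pose should put it. Its yaw is within 0.005 rad of the plate's length, and it is tilted about 0.010 rad. In the scene picture the stock lies flat and its end is at the foot.
- **Bystanders:** none were touched that I could see. I didn't measure their positions again.

**Least certain – lean direction:** the upright was almost square from the start, about 0.00 ± 0.02 rad in two wrist views. A rough reading of the scene camera hinted at a slight lean to the right instead. I chose the left because a lean that small is within the 0.03 rad limit from either side. Pressing moved the upright's top by about 0.1 px, roughly 0.01–0.015 rad to the right. That suggests a slight left lean, but such a small shift is close to the limit of what the picture can show.

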